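# Clear the spot and prop the tablet against the card-index box

## Task

First move the bottle that stands right behind the card-index box (on the box's far side from the robot) onto the cork mat, upright, beside the bottle already there. Then take the tablet out of the desk rack and gently lean it upright, screen outwards, against the middle of the box's far face, square to it, its foot on the desk and leaning back about 20 degrees; let go. Leave the notebook, the pen pot, the hole punch and the other bottle where they are.

Things in the scene. Friction and masses are not known exactly. Their poses are not given: they have to be found in the camera images.
- card_box: Wooden card-index box, fixed, 100 mm (x) by 190 mm (y) by 110 mm high. Origin at the centre of its underside; +x is the normal of its far face, which looks away from the robot (within about 20 degrees) and lies 50 mm from the origin. The lid inset is 8 mm smaller all round on the top 2 mm: the edge the tablet leans on is 108 mm high.
- tablet: Black tablet computer in a plain case, a slab 12 mm thick (x) by 125 mm wide (y) by 190 mm tall (z), 0.3 to 0.55 kg. Starts upright in one slot of the rack, its foot 8 mm above the desk; taller than the notebook. Origin at the centre of its foot (a narrow end); +z up through the tablet, +x out of the screen. In the rack its screen faces the rack's +x.
- tablet_foot (a point): Centre of the tablet's foot end, same as its origin.
- tablet_top (a point): Centre of the tablet's top end, 190 mm above the foot along the tablet's z.
- tablet_screen (a point): Centre of the screen, on the tablet's +x face (6 mm out), half way up.
- rack: Dark steel desk rack, fixed, 150 mm (x) by 130 mm (y) with a base 8 mm thick; origin at the centre of its underside. Two slots 19 mm wide at x = -33 and +33 mm between upright walls 4 mm thick that reach 90 mm above the desk; slots run along y and are open at both ends and above. It stands left or right of the box; the notebook or the tablet may be in either slot, so lift the tablet clear of the walls and of the notebook.
- notebook: Cardboard-covered notebook 14 mm (x) by 120 mm (y) by 140 mm tall, upright in the other slot of the rack; origin at the centre of its foot. Leave it.
- bottle: Dark glass bottle, 56 mm in diameter and 150 mm tall with a black cap 26 mm in diameter and 16 mm high at the top; below it a neck 22 mm across from 134 down to 118 mm, then shoulders widening to full width at 93 mm; origin at the centre of its underside. Starts standing 35 to 75 mm out from and within 35 mm of the middle of the card box's far face. 0.2 to 0.35 kg. Takes a grasp on its cap from above.
- spare_bottle: A like bottle, already standing on the cork mat; origin at the centre of its underside. Leave it.
- mat: Cork mat, fixed to the desk, 150 mm (x) by 170 mm (y), 3 mm thick; origin at the centre of its underside. It stands on the side of the box away from the rack.
- pen_pot: Steel pen pot, 72 mm in diameter, 95 mm tall, pens up to 145 mm; origin at the centre of its underside. Stands at one side of the spot behind the box. Leave it.
- punch: Office hole punch, 110 mm (x) by 52 mm (y), 70 mm high; origin at the centre of its underside. Stands on the other side of the spot. Leave it.
Mind the look-alikes: they are no part of the job. Leave any blue look-alike of the tablet alone. What is shaped like the bottle but purple is not meant.

How it is judged (in metres and radians):
On the way, in this order (a step that is already met when the one before it is completed fails the run):
1. the bottle from behind the card box stands upright on the cork mat, let go, while the tablet is still in the rack (angle between bottle's own z axis and vertical below 0.1 rad and x of bottle in the frame of mat between -0.07 and 0.07 m and y of bottle in the frame of mat between -0.08 and 0.08 m and z of bottle in the frame of mat between -0.004 and 0.008 m and linear speed of bottle below 0.02 m/s and contact force between the fingers and bottle below 0.1 N), for 0.2 s.
2. the tablet is taken from the rack (distance of tablet from where it was at the start of the episode above 0.1 m), for 0.1 s.
At the end, for the whole second after the job is handed in: Bottle upright on the cork mat, centre at least 5 mm in from its edge. Tablet foot down on the desk, resting on the card box's far face, screen outwards, tilted back 10 to 31 degrees, square within 8 degrees, centred within 25 mm, foot 10 to 80 mm from the face. Both let go, at rest (all of step 1 and angle between tablet's own z axis and vertical between 0.17 and 0.54 rad and height (world z) of tablet_foot below 0.012 m and height (world z) of tablet_top above 0.14 m and angle between the y axis of tablet and the y axis of card_box, either way round below 0.14 rad and y of tablet_foot in the frame of card_box between -0.025 and 0.025 m and x of tablet_foot in the frame of card_box between 0.06 and 0.13 m and contact force between tablet and card_box above 0.15 N and x of tablet_top in the frame of card_box below 0.065 m and linear speed of tablet below 0.02 m/s and angular speed of tablet below 0.1 rad/s and contact force between the fingers and tablet below 0.1 N and x of card_box in the frame of tablet below -0.03 m); the robot touches nothing.
It fails at once if the pen pot or the hole punch is shifted by more than 30 mm or tipped over (distance of any of pen_pot, punch from where it was at the start of the episode above 0.03 m or angle between any of pen_pot, punch's own z axis and vertical above 0.35 rad).
It fails at once if the other bottle or the notebook is shifted by more than 30 mm or tipped over (distance of any of spare_bottle, notebook from where it was at the start of the episode above 0.03 m or angle between any of spare_bottle, notebook's own z axis and vertical above 0.35 rad).
It fails at once if the bottle that is being moved is tipped more than about 35 degrees (angle between bottle's own z axis and vertical above 0.6 rad).
It fails at once if the tablet is banged down on the desk (over 70 N) (contact force between tablet and table above 70 N).
It also fails if it takes over 61 s, if anything falls off the work surface, if the arm or the gripper's body presses on something with over 40 N, if the wrist force passes 120 N, or if a joint passes its speed limit or range.

## Robot

A 6-joint arm with a two-finger parallel gripper is mounted at the origin on the work surface. World frame = base frame: x ahead of the robot, y to its left, z up, the work surface at z = 0. Lengths are in m, angles in degrees, forces in N, time in s.
With the tool pointing down it reaches from about 0.275 to 0.975 m from the base axis. Payload 8.4 kg.
Tool frame: the origin (TCP) lies on the centre line of the jaws, within the pads' length; the fingertips stand 25 mm ahead of it and the grasp point (between the pads) lies 6 mm ahead of it; z points along the fingers, y is the line along which they close (so a half turn about z gives the same grasp; the last joint's range is limited). The gripper opens to 92 mm and grips with 3 to 60 N. Pads are 20 mm wide; open, the fingers measure 128 mm over their backs; the gripper's body (75 mm by 189 mm) begins 69 mm behind the grasp point.
Start: joints at [67.529, 20.225, 93.587, -0, 66.188, -0.138], TCP at [0.238, 0.578, 0.24] pointing down, gripper open.
Joint ranges: [-150.9, 150.9], [-52.94, 120.26], [3.33, 152.33], [-74.26, 254.26], [0, 154.13], [-172.89, 172.89]. Speed limits (degrees/s): [127.2, 127.2, 159.86, 180, 180, 180].

## Interface

Orientations are given as [roll, pitch, yaw] about the fixed x, y, z axes, in that order (R = Rz(yaw) Ry(pitch) Rx(roll)).
In Python, from plant import bot, camera, camera_params gives the robot as it stands.
- The arm moves only by the tool step_arm, never from a script. Its argument "commands" is a list of rows, each an object of numbers: "dx", "dy", "dz": the shift along the tool's x, y, z in units of 50 mm (1.0 is 50 mm); "turn": the turn about the tool's z in units of 8 degrees (1.0 is 8 degrees). A call has 1 to 5 rows; each row is the pose to reach, as a shift and turn from the pose commanded when the call began, along the tool's axes at that moment; what a row does not reach only later rows make up. A row lasts 1/10 s, in which the tool goes at most 50 mm and 8.59 degrees, less where a joint would pass 70% of its speed; a pose out of reach is approached as far as the arm can. A call with a gripper value outside its range is refused whole. "claw" is the closure, from 0 (fully open) to 1 (shut), set as the call begins (left out, the last holds). The fingers move at their own pace and stop on an object; the grip force is fixed at half the most. Time passes only in rows, so rows that repeat a pose let the fingers close. It gives the time, the measured TCP pose, the force, the opening and the grip force at its end, in the units of the state.
- bot.observe(): the state, without advancing time (a new reading comes with each control period).
- camera(name): name is "scene" or "top"; returns (picture, depth): 400x640x3 uint8, red, green, blue; 400x640 float32, m along the optical axis (not along the pixel's ray), 0 where there is no reading.
- camera_params(name): a dict with "camera_matrix" (3x3 intrinsics, pixels), "k1" (the pictures are not rectified: a ray, as slopes to the right and down, at radius r is drawn at 1 + k1 r^2 times it, then the intrinsics apply), "R" (3x3) and "t" (3): a world point X has camera coordinates R X + t. Camera axes: x right, y down, z forward; pixel columns grow to the right and rows downward; lengths in m; the calibration is good to about 2 mm. A picture is of the moment at which its call begins. camera_params takes no time and is no camera call.
- bot.sign_off(): hands the job in; it is judged then, once.
The state is a dict: "clock": time; "qpos": joint angles; "joint_velocities": joint speeds; "tau": joint torques, N m; "ee_pos": TCP position; "ee_rot": TCP orientation; "contact_force": force on the tool from outside, world axes, zero at the start; "wrist_torque": the same for the moment, N m; "gripper_width": finger opening in m; "finger_force": force on a finger pad.
Only numpy, scipy, OpenCV 4.12 (cv2) and the standard library are available. Lean on these libraries where they do the work, as an engineer would, in place of code of your own. Each camera call takes 0.05 s, during which the arm holds its last target. There are 200 camera calls.

## Working session

There is one attempt and no reset: what is moved stays moved. The work goes in short steps, Python scripts to look and compute and a tool call to move; the robot and the scene stay as the last step left them, time stands still between calls to the robot, and variables do not carry over. Pictures are saved under pics/ and viewed, at most 10 in all, crops included, and the job is handed in when it is done.

Besides the shell and the picture viewer there is one more tool, called as name(argument=value, ...) on one line, values as JSON. step_arm: Moves the arm, as the interface text tells. Its arguments: {"type":"object","properties":{"commands":{"type":"array","items":{"type":"object","properties":{"dx":{"type":"number"},"dy":{"type":"number"},"dz":{"type":"number"},"turn":{"type":"number"}}}},"claw":{"type":"number"}},"required":["commands"]}

```bash
mkdir -p pics
cat > h.py <<'E'
import numpy as np, cv2
from plant import bot, camera, camera_params
def cloud(n, d):
    p=camera_params(n);K=np.array(p["camera_matrix"]);R=np.array(p["R"]);t=np.array(p["t"])
    v,u=np.mgrid[0:400,0:640].astype(float)
    pts=np.stack([u.ravel(),v.ravel()],1)[:,None]
    s=cv2.undistortPoints(pts,K,np.array([p["k1"],0,0,0],float)).reshape(400,640,2)
    c=np.dstack([s,np.ones((400,640))])*d[...,None]
    return (c-t)@R
E
python3 - <<'E'
from h import *
for n in("scene","top"):
    im,d=camera(n); cv2.imwrite(f"pics/{n}0.png",im[...,::-1]); np.savez(f"{n}0.npz",im=im,d=d)
    p=camera_params(n); print(n,p["camera_matrix"],p["k1"],-np.array(p["R"]).T@np.array(p["t"]))
print(bot.observe())
a=cv2.imread("pics/scene0.png");b=cv2.imread("pics/top0.png")
E
```

```text
scene [[497.65346088   0.         323.48600683]
 [  0.         497.65346088 203.90485852]
 [  0.           0.           1.        ]] 0.024799888691522956 [1.51181972 0.05535378 1.09621396]
top [[427.73976648   0.         320.72315306]
 [  0.         427.73976648 197.85241513]
 [  0.           0.           1.        ]] 0.018579070010392523 [ 0.41406868 -0.00485438  1.31132979]
{'clock': 0.1, 'qpos': array([ 6.75276259e+01,  2.02593980e+01,  9.36219325e+01, -1.73752228e-03,
        6.61863971e+01, -1.36849325e-01]), 'joint_velocities': array([ 0.02661625, -0.12102958, -0.13923957, -0.1016956 , -0.07624556,
       -0.01374178]), 'tau': array([ 7.73760221e-04, -5.94900835e+01, -3.34928012e+01,  6.99989917e-02,
        1.85074867e-02, -6.65483549e-05]), 'ee_pos': array([0.23737549, 0.57775756, 0.23895067]), 'ee_rot': array([-1.79932269e+02,  1.42699599e-03,  1.57665179e+02]), 'contact_force': array([-0.50546444, -0.33920424, -0.04865522]), 'wrist_torque': array([ 0.01236153,  0.00722179, -0.04996338]), 'finger_force': 0.0, 'gripper_width': 0.09176840703093998}
```

View pics/scene0.png

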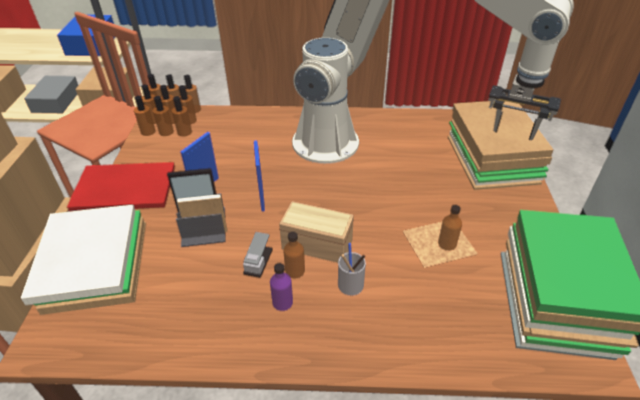

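View pics/top0.png

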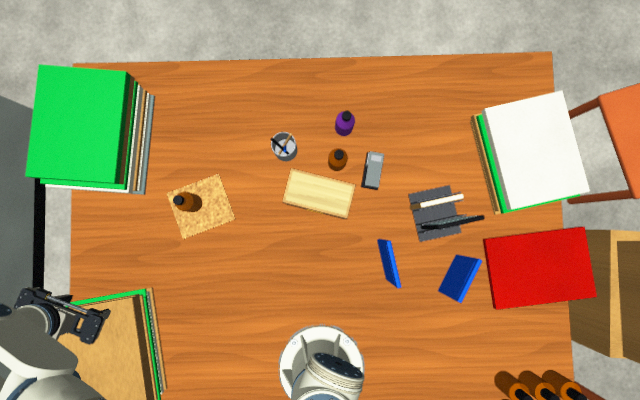

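The scene view shows two bottles behind the box: a brown one at (294,257) in scene and (338,158) in top, and a purple one at (281,290) and (345,122). The brown one fits, being closest to the box and not purple. Another brown one on the mat at (450,230) is the spare. The tablet is the black slab in the rack at (193,187) in scene; the blue slabs are look-alikes. Next I'll measure these and confirm in a crop.

```bash
cat > m.py <<'E'
from h import *
def rect(P,lab):
    r=cv2.minAreaRect(P[:,:2].astype(np.float32)*1000); print(lab,len(P),"c",np.round(r[0],1),"size",np.round(r[1],1),"ang",round(r[2],2),"z",np.round(np.percentile(P[:,2],[2,50,98]),3))
C={};I={}
for n in("top","scene"):
    f=np.load(n+"0.npz");C[n]=cloud(n,f["d"]);I[n]=f["im"]
def roi(n,x0,x1,y0,y1,zlo,zhi):
    P=C[n][y0:y1,x0:x1].reshape(-1,3);c=I[n][y0:y1,x0:x1].reshape(-1,3)
    k=(P[:,2]>zlo)&(P[:,2]<zhi);return P[k],c[k]
print("desk",np.median(C["top"][300:320,200:250,2]),np.median(C["scene"][340:370,200:300,2]))
rect(roi("top",270,365,160,225,.095,.125)[0],"box top")
rect(roi("scene",270,365,195,265,.100,.125)[0],"box top s")
for n,b in(("top",(325,352,145,172)),("scene",(280,310,228,280))):
    rect(roi(n,*b,.138,.16)[0],"bottle cap "+n)
    rect(roi(n,*b,.02,.09)[0],"bottle body "+n)
for n,b in(("top",(165,205,185,220)),("scene",(435,470,200,255))):
    rect(roi(n,*b,.14,.165)[0],"spare cap "+n)
P,c=roi("top",160,240,170,240,-.003,.008);h=cv2.cvtColor(c[None],cv2.COLOR_RGB2HSV)[0]
g=cv2.cvtColor(I["top"],cv2.COLOR_RGB2HSV);print("mat hsv",g[220,210],"desk",g[250,230])
rect(P[h[:,2]>190],"mat")
for n,b in(("top",(400,495,175,250)),("scene",(160,235,155,250))):
    rect(roi(n,*b,.165,.22)[0],"tablet "+n); rect(roi(n,*b,.185,.21)[0],"tablet top "+n)
    rect(roi(n,*b,.12,.155)[0],"notebook "+n); rect(roi(n,*b,.005,.085)[0],"rack "+n)
rect(roi("top",355,392,145,195,.02,.09)[0],"punch"); rect(roi("top",265,300,128,165,.07,.16)[0],"pot");
rect(roi("top",330,360,105,140,.138,.16)[0],"purple cap")
a=cv2.resize(I["scene"][190:320,225:385],(640,520),interpolation=2);b=cv2.resize(I["scene"][155:255,160:200+30],(160*1,229))
cv2.imwrite("pics/c1.png",cv2.resize(I["scene"][150:320,160:385],(794,600),interpolation=2)[...,::-1])
E
python3 m.py
```

```text
desk 0.00032610060780391187 0.0018321230974623626
box top 2435 c [542.9 -11.6] size [189.6 160.2] ang 74.21 z [0.103 0.11  0.115]
box top s 2088 c [562.2  13.3] size [254.3 198.5] ang 78.37 z [0.102 0.112 0.119]
bottle cap top 75 c [616.  -61.2] size [23.8 25.3] ang 44.06 z [0.145 0.15  0.155]
bottle body top 66 c [609.2 -57.8] size [55.1 39.9] ang 64.48 z [0.021 0.058 0.09 ]
bottle cap scene 135 c [671.4 -70.1] size [ 24.4 136.4] ang 83.55 z [0.138 0.152 0.156]
bottle body scene 612 c [591.6 -76.1] size [ 88.8 105. ] ang 79.64 z [0.023 0.059 0.089]
spare cap top 86 c [501.7 377.4] size [24.2 24.4] ang 61.98 z [0.142 0.153 0.158]
spare cap scene 88 c [503.1 375.1] size [27.9 27.5] ang 38.45 z [0.14  0.155 0.159]
mat hsv [ 18 149 231] desk [ 14 189 206]
mat 4697 c [496.1 362. ] size [246.5 212.3] ang 88.58 z [-0.003  0.002  0.007]
tablet top 271 c [ 421.3 -370. ] size [ 14.2 125.7] ang 11.04 z [0.171 0.196 0.201]
tablet top top 240 c [ 421.8 -370.4] size [ 12.8 124.8] ang 10.7 z [0.186 0.197 0.201]
notebook top 279 c [ 457.5 -349.6] size [ 77.4 131. ] ang 16.18 z [0.124 0.148 0.153]
rack top 1778 c [ 453.4 -394. ] size [286.9 225.7] ang 88.56 z [0.005 0.009 0.078]
tablet scene 560 c [ 369.2 -382.5] size [131.9 124.5] ang 10.36 z [0.166 0.186 0.203]
tablet top scene 293 c [ 424.1 -372.5] size [ 17.  124.3] ang 10.73 z [0.185 0.196 0.204]
notebook scene 1055 c [ 387.5 -384.5] size [251.  127.6] ang 22.85 z [0.121 0.139 0.154]
rack scene 2347 c [ 324.9 -418. ] size [488.  261.3] ang 9.72 z [0.005 0.024 0.083]
punch 527 c [ 584.7 -168.5] size [ 48.2 104.7] ang 78.01 z [0.038 0.062 0.07 ]
pot 245 c [658.4  94.5] size [69.4 70.4] ang 89.33 z [0.071 0.094 0.142]
purple cap 77 c [724.3 -85.4] size [22.2 24.8] ang 88.26 z [0.141 0.15  0.155]
```

View pics/c1.png

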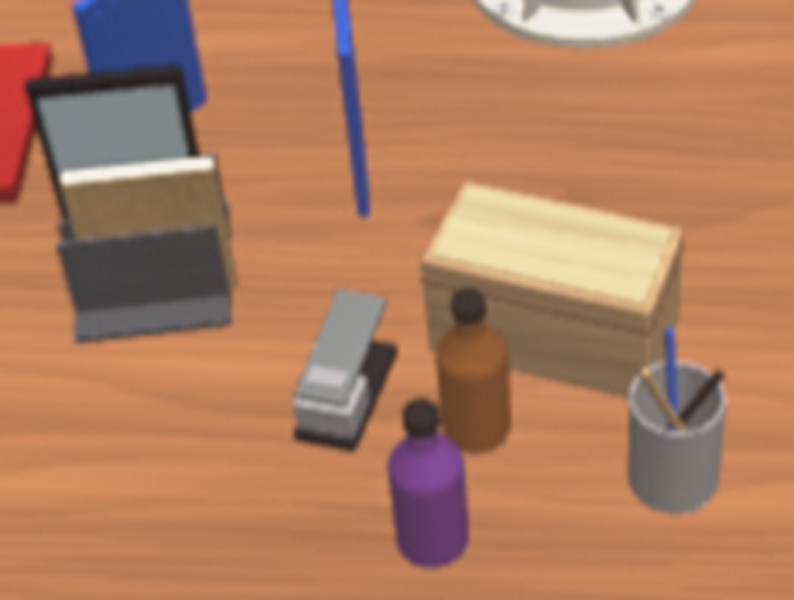

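The crop confirms it: the brown bottle at crop (475,385) stands by the box's far face, and the purple one is further out. The black tablet is in the robot-side slot with its screen towards +x, and the notebook is in the other slot. I'll refine the box and mat fits.

```bash
cat > m2.py <<'E'
from h import *
f=np.load("top0.npz");im=f["im"];P=cloud("top",f["d"]);h=cv2.cvtColor(im,cv2.COLOR_RGB2HSV)
def big(m):
    n,l,s,_=cv2.connectedComponentsWithStats(m.astype(np.uint8));return l==1+np.argmax(s[1:,4])
def rep(m,l):
    q=P[m];r=cv2.minAreaRect(cv2.convexHull(q[:,:2].astype(np.float32)*1000));print(l,m.sum(),np.round(r[0],1),np.round(r[1],1),round(r[2],2),"z",np.round(np.median(q[:,2]),4),"mean",np.round(q.mean(0)*1000,1))
print("hsv box",h[193,319],"bottle",h[160,334],"mat",h[225,205])
R=np.zeros((400,640),bool);R[160:225,275:365]=1
b=big(R&(P[...,2]>.1)&(P[...,2]<.13)&(h[...,0]>14)&(h[...,2]>120)); rep(b,"box"); rep(cv2.erode(b.astype(np.uint8),np.ones((3,3)))>0,"box erode")
R[:]=0;R[165:245,155:245]=1
m=big(cv2.medianBlur((R&(h[...,1]<172)&(P[...,2]<.02)&(h[...,2]>180)).astype(np.uint8),5)>0); rep(m,"mat")
R[:]=0;R[195:245,405:495]=1
rep(big(R&(P[...,2]>.188)),"tablet top")
cv2.imwrite("pics/dbg.png",(b|m)*255)
R[:]=0;R[175:250,400:495]=1
k=big(R&(P[...,2]>.004)&(P[...,2]<.1)&(h[...,1]<90)&(P[...,0]>.35)); rep(k,"rack")
E
python3 m2.py
```

```text
hsv box [ 25  86 248] bottle [ 14 247 155] mat [ 19 145 240]
box 2352 [513.8  -3.5] [189.8 100. ] 74.48 z 0.1098 mean [513.3  -3.7 109.7]
box erode 2025 [513.5  -3.5] [182.4  93. ] 74.3 z 0.11 mean [513.5  -3.4 109.9]
mat 2287 [497.6 228.8] [189.2 458.8] 2.73 z 0.0038 mean [487.6 348.8   7.9]
tablet top 233 [ 413.1 -219. ] [ 25.6 427.6] 3.18 z 0.1969 mean [ 421.6 -366.6  206.4]
rack 1147 [ 427.6 -359.5] [ 99.9 131.2] 11.05 z 0.009 mean [ 430.1 -352.9   25.4][ WARN:0@0.412] global loadsave.cpp:1063 imwrite_ Unsupported depth image for selected encoder is fallbacked to CV_8U.
```

```bash
cat > go.py <<'E'
import sys
from h import *
from scipy.spatial.transform import Rotation as Ro
def go(x,y,z,yaw=None):
    s=bot.observe();R=Ro.from_euler("xyz",s["ee_rot"],degrees=True).as_matrix()
    d=R.T@(np.array([x,y,z])-s["ee_pos"])/.05
    t=0 if yaw is None else -((yaw-s["ee_rot"][2]+90)%180-90)/8
    print("units dx,dy,dz,turn",np.round(d,2),round(t,2),"| pos",np.round(s["ee_pos"],4),"rot",np.round(s["ee_rot"],1),"F",np.round(s["contact_force"],1),"w",round(s["gripper_width"],4),"t",s["clock"])
if __name__=="__main__": go(*map(float,sys.argv[1:]))
E
python3 - <<'E'
from h import *
f=np.load("top0.npz");im=f["im"];d=f["d"]
p=camera_params("top");K=np.array(p["camera_matrix"]);R=np.array(p["R"]);t=np.array(p["t"])
def ray(u,z):
    s=cv2.undistortPoints(np.array([[u]],float),K,np.array([p["k1"],0,0,0],float)).ravel()
    c=-R.T@t; v=R.T@np.array([*s,1]); return c+v*(z-c[2])/v[2]
h=cv2.cvtColor(im,cv2.COLOR_RGB2HSV)
m=np.zeros((400,640),np.uint8);m[168:245,158:242]=((h[...,1]<165)&(h[...,0]>15)&(h[...,2]>170))[168:245,158:242]
m=cv2.morphologyEx(m,cv2.MORPH_OPEN,np.ones((3,3)))
m=cv2.morphologyEx(m,cv2.MORPH_CLOSE,np.ones((7,7)))
c=max(cv2.findContours(m,0,1)[0],key=cv2.contourArea)[:,0].astype(float)
q=np.array([ray(u,.003) for u in c])
r=cv2.minAreaRect(q[:,:2].astype(np.float32)*1000);print("mat",r); cx=np.array(r[0])
a=np.radians(r[2]); 
for l in(0,90):
    e=np.array([np.cos(a+np.radians(l)),np.sin(a+np.radians(l))]);print("spare along",l+r[2],e@(np.array([501.7,377.4])-cx))
E
python3 go.py .616 -.061 .30
```

```text
mat ((490.998779296875, 357.4483642578125), (150.8096466064453, 168.83973693847656), 19.409774780273438)
spare along 19.409774780273438 16.72339562513209
spare along 109.40977478027344 15.261452489564572
units dx,dy,dz,turn [-11.86  -8.94  -1.21] 0 | pos [0.2374 0.5778 0.239 ] rot [-179.9    0.   157.7] F [-0.5 -0.3 -0. ] w 0.0918 t 0.1
```

step_arm(commands=[{"dx": -0.75, "dy": -0.6, "dz": -0.4}, {"dx": -1.5, "dy": -1.15, "dz": -0.4}, {"dx": -2.3, "dy": -1.7, "dz": -0.4}, {"dx": -3.1, "dy": -2.3, "dz": -0.4}, {"dx": -3.9, "dy": -2.95, "dz": -0.4}], claw=0.3)

```text
validation failed for argument at $.co...
```

step_arm(commands=[{"dx": -0.75, "dy": -0.6}, {"dx": -1.5, "dy": -1.15}, {"dx": -2.3, "dy": -1.7}, {"dx": -3.1, "dy": -2.3}, {"dx": -3.9, "dy": -2.95}])

```text
validation failed for argument at $.co...
```

step_arm(commands=[{"dx": -0.8, "dy": -0.6}, {"dx": -1.6, "dy": -1.2}, {"dx": -2.4, "dy": -1.8}, {"dx": -3.2, "dy": -2.4}, {"dx": -4.0, "dy": -3.0}])

```text
validation failed for argument at $.co...
```

```bash
python3 go.py .616 -.061 .150
```

```text
units dx,dy,dz,turn [-11.86  -8.94   1.79] 0 | pos [0.2374 0.5778 0.239 ] rot [-179.9    0.   157.7] F [-0.5 -0.3 -0. ] w 0.0918 t 0.1
```

step_arm(commands=[{"dx": -0.75, "dy": -0.6, "dz": -0.4, "turn": 0}], claw=0.3)

```text
clock: 0.2
ee_pos: [0.258, 0.539, 0.2561]
ee_rot: [-179.8, -0.1, 157.8]
contact_force: [1.4, 0.6, 0.8]
gripper_width: 0.086
finger_force: 0.0
```

step_arm(commands=[{"dx": -0.75, "dy": -0.6, "dz": 0, "turn": 0}, {"dx": -1.5, "dy": -1.15, "dz": 0, "turn": 0}, {"dx": -2.3, "dy": -1.7, "dz": 0, "turn": 0}, {"dx": -3.1, "dy": -2.3, "dz": 0, "turn": 0}, {"dx": -3.9, "dy": -2.95, "dz": 0, "turn": 0}])

```text
clock: 0.7
ee_pos: [0.3841, 0.3268, 0.2587]
ee_rot: [-180.0, 0.0, 157.7]
contact_force: [1.4, 0.1, 0.5]
gripper_width: 0.0643
finger_force: 0.0
```

step_arm(commands=[{"dx": -0.75, "dy": -0.6, "dz": 0, "turn": 0}, {"dx": -1.5, "dy": -1.15, "dz": 0, "turn": 0}, {"dx": -2.3, "dy": -1.7, "dz": 0, "turn": 0}, {"dx": -3.1, "dy": -2.3, "dz": 0, "turn": 0}, {"dx": -3.9, "dy": -2.95, "dz": 0, "turn": 0}])

```text
clock: 1.2
ee_pos: [0.5078, 0.1175, 0.2587]
ee_rot: [180.0, 0.0, 157.7]
contact_force: [0.5, -0.1, -0.2]
gripper_width: 0.0643
finger_force: 0.0
```

```bash
python3 go.py .616 -.061 .150
```

```text
units dx,dy,dz,turn [-3.36 -2.48  2.17] 0 | pos [0.5078 0.1175 0.2587] rot [180.    0.  157.7] F [ 0.5 -0.1 -0.2] w 0.0643 t 1.2
```

step_arm(commands=[{"dx": -0.8, "dy": -0.6, "dz": 0, "turn": 0}, {"dx": -1.6, "dy": -1.2, "dz": 0, "turn": 0}, {"dx": -2.4, "dy": -1.8, "dz": 0, "turn": 0}, {"dx": -3.32, "dy": -2.45, "dz": 0, "turn": 0}, {"dx": -3.32, "dy": -2.45, "dz": 0, "turn": 0}])

```text
clock: 1.7
ee_pos: [0.6161, -0.0614, 0.2583]
ee_rot: [-179.9, 0.1, 157.5]
contact_force: [0.4, -0.5, 0.0]
gripper_width: 0.0645
finger_force: 0.0
```

```bash
python3 go.py .616 -.061 .150
```

```text
units dx,dy,dz,turn [0.01 0.01 2.17] 0 | pos [ 0.6161 -0.0614  0.2583] rot [-1.799e+02  1.000e-01  1.575e+02] F [ 0.4 -0.5  0. ] w 0.0645 t 1.7
```

step_arm(commands=[{"dx": 0, "dy": 0, "dz": 0.6, "turn": 0}, {"dx": 0, "dy": 0, "dz": 1.2, "turn": 0}, {"dx": 0, "dy": 0, "dz": 1.7, "turn": 0}, {"dx": 0, "dy": 0, "dz": 2.15, "turn": 0}, {"dx": 0, "dy": 0, "dz": 2.15, "turn": 0}])

```text
clock: 2.2
ee_pos: [0.6114, -0.0562, 0.148]
ee_rot: [-179.9, -0.3, 157.7]
contact_force: [-0.6, 0.6, 0.5]
gripper_width: 0.0645
finger_force: 0.0
```

step_arm(commands=[{"dx": 0, "dy": 0, "dz": 0, "turn": 0}, {"dx": 0, "dy": 0, "dz": 0, "turn": 0}, {"dx": 0, "dy": 0, "dz": 0, "turn": 0}, {"dx": 0, "dy": 0, "dz": 0, "turn": 0}, {"dx": 0, "dy": 0, "dz": 0, "turn": 0}], claw=1)

```text
clock: 2.7
ee_pos: [0.6143, -0.0571, 0.152]
ee_rot: [180.0, 0.1, 157.7]
contact_force: [-0.2, 0.2, 1.8]
gripper_width: 0.0267
finger_force: 3.8
```

step_arm(commands=[{"dx": 0, "dy": 0, "dz": 0, "turn": 0}, {"dx": 0, "dy": 0, "dz": 0, "turn": 0}, {"dx": 0, "dy": 0, "dz": 0, "turn": 0}])

```text
clock: 3.0
ee_pos: [0.6145, -0.0573, 0.1519]
ee_rot: [-180.0, 0.1, 157.7]
contact_force: [-0.2, -2.3, 6.0]
gripper_width: 0.0254
finger_force: 30.0
```

step_arm(commands=[{"dx": 0, "dy": 0, "dz": -0.3, "turn": 0}, {"dx": 0, "dy": 0, "dz": -1.0, "turn": 0}, {"dx": 0, "dy": 0, "dz": -1.8, "turn": 0}, {"dx": 0, "dy": 0, "dz": -2.6, "turn": 0}, {"dx": 0, "dy": 0, "dz": -3.4, "turn": 0}])

```text
clock: 3.5
ee_pos: [0.6134, -0.0567, 0.3233]
ee_rot: [180.0, -0.0, 157.7]
contact_force: [0.3, 0.9, -2.6]
gripper_width: 0.0255
finger_force: 30.0
```

```bash
python3 go.py .465 .295 .30
```

```text
units dx,dy,dz,turn [5.42 5.38 0.47] 0 | pos [ 0.6134 -0.0567  0.3233] rot [180.   -0.  157.7] F [ 0.3  0.9 -2.6] w 0.0255 t 3.5
```

Weight −2.6 N, so it's held. I'll carry it at moderate speed.

step_arm(commands=[{"dx": 0.3, "dy": 0.3, "dz": 0, "turn": 0}, {"dx": 0.8, "dy": 0.8, "dz": 0, "turn": 0}, {"dx": 1.3, "dy": 1.3, "dz": 0, "turn": 0}, {"dx": 1.8, "dy": 1.8, "dz": 0, "turn": 0}, {"dx": 2.3, "dy": 2.3, "dz": 0, "turn": 0}])

```text
clock: 4.0
ee_pos: [0.5502, 0.0943, 0.3218]
ee_rot: [180.0, -0.0, 157.6]
contact_force: [0.5, 0.2, -3.0]
gripper_width: 0.0253
finger_force: 30.0
```

step_arm(commands=[{"dx": 0.5, "dy": 0.5, "dz": 0, "turn": 0}, {"dx": 1.0, "dy": 1.0, "dz": 0, "turn": 0}, {"dx": 1.5, "dy": 1.5, "dz": 0, "turn": 0}, {"dx": 2.0, "dy": 2.0, "dz": 0, "turn": 0}, {"dx": 2.5, "dy": 2.5, "dz": 0, "turn": 0}])

```text
clock: 4.5
ee_pos: [0.4821, 0.2574, 0.3218]
ee_rot: [180.0, -0.0, 157.7]
contact_force: [0.1, 0.1, -2.6]
gripper_width: 0.0252
finger_force: 30.0
```

step_arm(commands=[{"dx": 0.3, "dy": 0.3, "dz": 0, "turn": 0}, {"dx": 0.5, "dy": 0.5, "dz": 0, "turn": 0}, {"dx": 0.55, "dy": 0.55, "dz": 0, "turn": 0}, {"dx": 0.55, "dy": 0.55, "dz": 0, "turn": 0}])

```text
clock: 4.9
ee_pos: [0.4682, 0.2919, 0.3214]
ee_rot: [-180.0, 0.0, 157.7]
contact_force: [0.2, -0.2, -2.6]
gripper_width: 0.0255
finger_force: 30.0
```

```bash
python3 go.py .465 .295 .157
```

```text
units dx,dy,dz,turn [0.08 0.03 3.29] 0 | pos [0.4682 0.2919 0.3214] rot [-180.     0.   157.7] F [ 0.2 -0.2 -2.6] w 0.0255 t 4.9
```

step_arm(commands=[{"dx": 0.05, "dy": 0, "dz": 0.6, "turn": 0}, {"dx": 0.05, "dy": 0, "dz": 1.3, "turn": 0}, {"dx": 0.05, "dy": 0, "dz": 2.0, "turn": 0}, {"dx": 0.05, "dy": 0, "dz": 2.7, "turn": 0}, {"dx": 0.05, "dy": 0, "dz": 3.1, "turn": 0}])

```text
clock: 5.4
ee_pos: [0.4654, 0.291, 0.1637]
ee_rot: [-179.8, -0.1, 157.6]
contact_force: [0.5, -1.3, -1.4]
gripper_width: 0.0256
finger_force: 30.0
```

step_arm(commands=[{"dx": 0, "dy": 0, "dz": 0.06, "turn": 0}, {"dx": 0, "dy": 0, "dz": 0.12, "turn": 0}, {"dx": 0, "dy": 0, "dz": 0.16, "turn": 0}, {"dx": 0, "dy": 0, "dz": 0.16, "turn": 0}])

```text
clock: 5.8
ee_pos: [0.4667, 0.2932, 0.1594]
ee_rot: [179.9, 0.1, 157.6]
contact_force: [-0.4, -0.9, -2.8]
gripper_width: 0.0255
finger_force: 30.0
```

step_arm(commands=[{"dx": 0, "dy": 0, "dz": 0.03, "turn": 0}, {"dx": 0, "dy": 0, "dz": 0.06, "turn": 0}, {"dx": 0, "dy": 0, "dz": 0.06, "turn": 0}])

```text
clock: 6.1
ee_pos: [0.4659, 0.2931, 0.1554]
ee_rot: [180.0, 0.0, 157.7]
contact_force: [0.6, -0.3, -2.5]
gripper_width: 0.0256
finger_force: 30.0
```

step_arm(commands=[{"dx": 0, "dy": 0, "dz": 0.03, "turn": 0}, {"dx": 0, "dy": 0, "dz": 0.03, "turn": 0}])

```text
clock: 6.3
ee_pos: [0.4667, 0.2933, 0.1548]
ee_rot: [179.9, 0.1, 157.7]
contact_force: [-0.4, -1.1, 6.6]
gripper_width: 0.0255
finger_force: 30.0
```

Touched down (force flipped to +6.6 N). Release it and rise.

step_arm(commands=[{"dx": 0, "dy": 0, "dz": 0, "turn": 0}, {"dx": 0, "dy": 0, "dz": 0, "turn": 0}, {"dx": 0, "dy": 0, "dz": 0, "turn": 0}, {"dx": 0, "dy": 0, "dz": 0, "turn": 0}], claw=0.45)

```text
clock: 6.7
ee_pos: [0.4659, 0.2931, 0.1537]
ee_rot: [-180.0, -0.0, 157.7]
contact_force: [-0.1, -0.2, -0.2]
gripper_width: 0.0507
finger_force: 0.0
```

step_arm(commands=[{"dx": 0, "dy": 0, "dz": -0.4, "turn": 0}, {"dx": 0, "dy": 0, "dz": -1.0, "turn": 0}, {"dx": 0, "dy": 0, "dz": -1.8, "turn": 0}, {"dx": 0, "dy": 0, "dz": -2.6, "turn": 0}, {"dx": 0, "dy": 0, "dz": -2.6, "turn": 0}])

```text
clock: 7.2
ee_pos: [0.4683, 0.2945, 0.2893]
ee_rot: [179.6, 0.3, 157.7]
contact_force: [0.1, -0.2, -0.9]
gripper_width: 0.0509
finger_force: 0.0
```

```bash
python3 go.py .422 -.370 .284 100.7
python3 - <<'E'
from h import *
im,d=camera("scene"); cv2.imwrite("pics/s1.png",cv2.resize(im[150:320,160:500],(800,400))[...,::-1])
P=cloud("scene",d);k=(P[...,2]>.142)&(P[...,2]<.165)&(P[...,1]>.2)&(P[...,1]<.45)&(P[...,0]>.42)&(P[...,0]<.56)
l=cv2.connectedComponentsWithStats(k.astype(np.uint8))
for i in range(1,l[0]): print(l[2][i,4],P[l[1]==i].mean(0))
E
```

```text
units dx,dy,dz,turn [ -4.19 -12.65   0.04] 7.12 | pos [0.4683 0.2945 0.2893] rot [179.6   0.3 157.7] F [ 0.1 -0.2 -0.9] w 0.0509 t 7.2
75 [0.47201541 0.28558856 0.1532026 ]
84 [0.50583081 0.37427615 0.15313174]
```

View pics/s1.png

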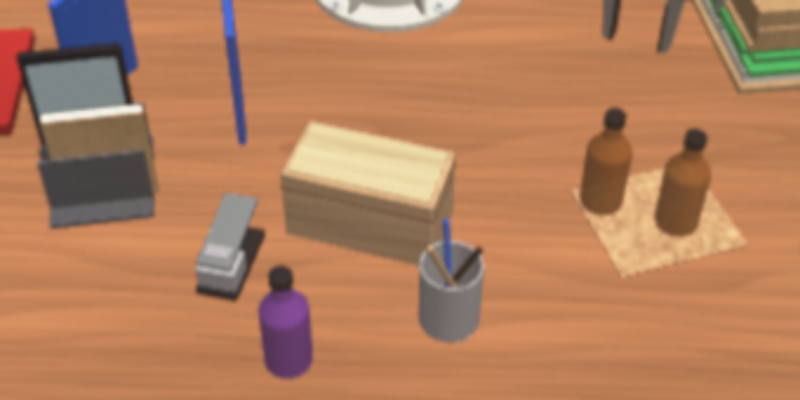

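The bottle stands upright on the mat at crop (606,170), beside the spare at (685,190). The tablet comes next.

step_arm(commands=[{"dx": -0.3, "dy": -0.9, "dz": 0, "turn": 0}, {"dx": -0.6, "dy": -1.8, "dz": 0, "turn": 0}, {"dx": -0.9, "dy": -2.7, "dz": 0, "turn": 0}, {"dx": -1.2, "dy": -3.6, "dz": 0, "turn": 0}, {"dx": -1.5, "dy": -4.5, "dz": 0, "turn": 0}], claw=0.35)

```text
clock: 7.75
ee_pos: [0.4486, 0.0547, 0.2824]
ee_rot: [-179.9, -0.1, 157.7]
contact_force: [0.5, -0.5, -0.1]
gripper_width: 0.0597
finger_force: 0.0
```

step_arm(commands=[{"dx": -0.3, "dy": -0.9, "dz": 0, "turn": 0}, {"dx": -0.6, "dy": -1.8, "dz": 0, "turn": 0}, {"dx": -0.9, "dy": -2.7, "dz": 0, "turn": 0}, {"dx": -1.2, "dy": -3.6, "dz": 0, "turn": 0}, {"dx": -1.5, "dy": -4.5, "dz": 0, "turn": 0}])

```text
clock: 8.25
ee_pos: [0.4325, -0.1819, 0.2825]
ee_rot: [180.0, -0.1, 157.7]
contact_force: [-0.0, 0.5, 0.7]
gripper_width: 0.0595
finger_force: 0.0
```

step_arm(commands=[{"dx": -0.3, "dy": -0.9, "dz": 0, "turn": 1}, {"dx": -0.6, "dy": -1.8, "dz": 0, "turn": 2}, {"dx": -0.9, "dy": -2.7, "dz": 0, "turn": 3}, {"dx": -1.2, "dy": -3.6, "dz": 0, "turn": 4}, {"dx": -1.2, "dy": -3.6, "dz": 0, "turn": 5}])

```text
clock: 8.75
ee_pos: [0.4197, -0.374, 0.2819]
ee_rot: [-179.9, -0.0, 117.1]
contact_force: [1.4, 0.4, 0.9]
gripper_width: 0.06
finger_force: 0.0
```

```bash
python3 go.py .422 -.370 .186 100.7
```

```text
units dx,dy,dz,turn [0.05 0.08 1.92] 2.05 | pos [ 0.4197 -0.374   0.2819] rot [-179.9   -0.   117.1] F [1.4 0.4 0.9] w 0.06 t 8.75
```

step_arm(commands=[{"dx": 0.05, "dy": 0.05, "dz": 0, "turn": 1}, {"dx": 0.05, "dy": 0.08, "dz": 0.1, "turn": 2.05}, {"dx": 0.05, "dy": 0.08, "dz": 0.1, "turn": 2.05}, {"dx": 0.05, "dy": 0.08, "dz": 0.1, "turn": 2.05}])

```text
clock: 9.15
ee_pos: [0.4228, -0.3651, 0.2777]
ee_rot: [-179.9, -0.1, 101.5]
contact_force: [0.2, -0.0, -0.5]
gripper_width: 0.0597
finger_force: 0.0
```

```bash
python3 go.py .423 -.371 .186 100.7
```

```text
units dx,dy,dz,turn [-0.12 -0.02  1.83] 0.1 | pos [ 0.4228 -0.3651  0.2777] rot [-1.799e+02 -1.000e-01  1.015e+02] F [ 0.2 -0.  -0.5] w 0.0597 t 9.15
```

step_arm(commands=[{"dx": -0.1, "dy": 0, "dz": 0.3, "turn": 0.1}, {"dx": -0.1, "dy": 0, "dz": 0.8, "turn": 0.1}, {"dx": -0.1, "dy": 0, "dz": 1.3, "turn": 0.1}, {"dx": -0.1, "dy": 0, "dz": 1.7, "turn": 0.1}, {"dx": -0.1, "dy": 0, "dz": 1.83, "turn": 0.1}])

```text
clock: 9.65
ee_pos: [0.423, -0.3695, 0.1843]
ee_rot: [-179.9, -0.2, 100.6]
contact_force: [-0.6, -0.4, 0.3]
gripper_width: 0.0597
finger_force: 0.0
```

step_arm(commands=[{"dx": 0, "dy": 0, "dz": 0, "turn": 0}, {"dx": 0, "dy": 0, "dz": 0, "turn": 0}, {"dx": 0, "dy": 0, "dz": 0, "turn": 0}, {"dx": 0, "dy": 0, "dz": 0, "turn": 0}, {"dx": 0, "dy": 0, "dz": 0, "turn": 0}], claw=1)

```text
clock: 10.15
ee_pos: [0.4244, -0.3706, 0.188]
ee_rot: [180.0, 0.1, 100.5]
contact_force: [-0.6, 0.2, 0.3]
gripper_width: 0.0221
finger_force: 0.0
```

step_arm(commands=[{"dx": 0, "dy": 0, "dz": 0, "turn": 0}, {"dx": 0, "dy": 0, "dz": 0, "turn": 0}, {"dx": 0, "dy": 0, "dz": 0, "turn": 0}])

```text
clock: 10.45
ee_pos: [0.4238, -0.3705, 0.1876]
ee_rot: [-180.0, 0.0, 100.5]
contact_force: [-4.1, -0.1, 5.2]
gripper_width: 0.0116
finger_force: 29.9
```

```bash
python3 go.py .423 -.371 .186 100.7
python3 - <<'E'
from h import *
im,d=camera("scene"); cv2.imwrite("pics/s2.png",cv2.resize(im[130:260,140:260],(554,600))[...,::-1])
E
```

```text
units dx,dy,dz,turn [-0.01 -0.02  0.03] -0.03 | pos [ 0.4238 -0.3705  0.1876] rot [-180.     0.   100.5] F [-4.1 -0.1  5.2] w 0.0116 t 10.45
```

View pics/s2.png

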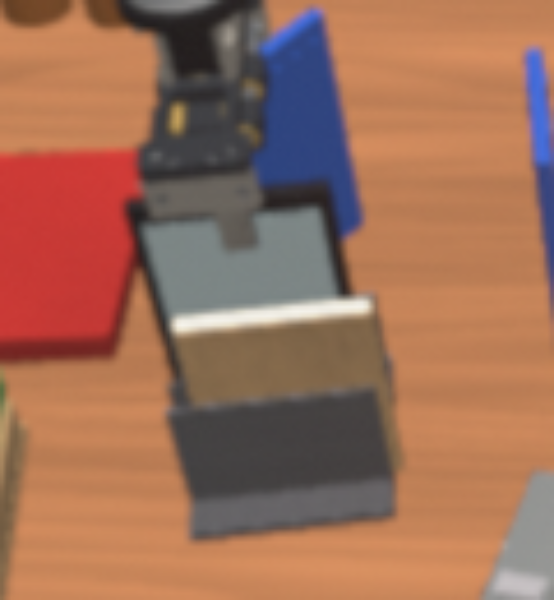

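The fingers grip the black tablet's top centre at crop (238,230), with the screen facing out and the notebook clear. Lift.

step_arm(commands=[{"dx": 0, "dy": 0, "dz": -0.3, "turn": 0}, {"dx": 0, "dy": 0, "dz": -1.0, "turn": 0}, {"dx": 0, "dy": 0, "dz": -1.8, "turn": 0}, {"dx": 0, "dy": 0, "dz": -2.7, "turn": 0}, {"dx": 0, "dy": 0, "dz": -3.6, "turn": 0}])

```text
clock: 11.0
ee_pos: [0.424, -0.3697, 0.3682]
ee_rot: [-180.0, -0.1, 100.5]
contact_force: [0.9, -1.7, -3.4]
gripper_width: 0.0116
finger_force: 30.0
```

```bash
python3 - <<'E'
import numpy as np
a=np.radians(-15.6);print(np.array([513.6,-3.5])+np.array([np.cos(a),np.sin(a)])*95)
E
python3 go.py .605 -.029 .365 74.4
```

```text
[605.10044385 -29.04738296]
units dx,dy,dz,turn [6.04 4.8  0.07] 3.26 | pos [ 0.424  -0.3697  0.3682] rot [-1.800e+02 -1.000e-01  1.005e+02] F [ 0.9 -1.7 -3.4] w 0.0116 t 11.0
```

step_arm(commands=[{"dx": 0.3, "dy": 0.25, "dz": 0, "turn": 0}, {"dx": 0.9, "dy": 0.7, "dz": 0, "turn": 0}, {"dx": 1.5, "dy": 1.2, "dz": 0, "turn": 0}, {"dx": 2.1, "dy": 1.7, "dz": 0, "turn": 0}, {"dx": 2.7, "dy": 2.15, "dz": 0, "turn": 0}])

```text
clock: 11.5
ee_pos: [0.506, -0.2163, 0.3667]
ee_rot: [180.0, -0.1, 100.5]
contact_force: [-0.2, 0.4, -2.8]
gripper_width: 0.0119
finger_force: 30.0
```

step_arm(commands=[{"dx": 0.6, "dy": 0.5, "dz": 0, "turn": 0.6}, {"dx": 1.2, "dy": 0.95, "dz": 0, "turn": 1.2}, {"dx": 1.8, "dy": 1.4, "dz": 0, "turn": 1.8}, {"dx": 2.4, "dy": 1.9, "dz": 0, "turn": 2.4}, {"dx": 2.8, "dy": 2.2, "dz": 0, "turn": 3.0}])

```text
clock: 12.0
ee_pos: [0.589, -0.0577, 0.3664]
ee_rot: [-180.0, -0.1, 76.3]
contact_force: [0.7, -0.3, -3.4]
gripper_width: 0.0115
finger_force: 30.0
```

```bash
python3 go.py .605 -.029 .365 74.4
```

```text
units dx,dy,dz,turn [0.63 0.18 0.03] 0.24 | pos [ 0.589  -0.0577  0.3664] rot [-1.80e+02 -1.00e-01  7.63e+01] F [ 0.7 -0.3 -3.4] w 0.0115 t 12.0
```

step_arm(commands=[{"dx": 0.4, "dy": 0.1, "dz": 0, "turn": 0.24}, {"dx": 0.6, "dy": 0.15, "dz": 0, "turn": 0.24}, {"dx": 0.6, "dy": 0.16, "dz": 0, "turn": 0.24}, {"dx": 0.6, "dy": 0.16, "dz": 0, "turn": 0.24}])

```text
clock: 12.4
ee_pos: [0.6026, -0.0336, 0.3669]
ee_rot: [-180.0, 0.0, 74.6]
contact_force: [0.5, 0.4, -3.3]
gripper_width: 0.0123
finger_force: 30.0
```

```bash
python3 go.py .605 -.029 .1795 74.4;python3 - <<'E'
from h import *
im,d=camera("scene"); cv2.imwrite("pics/s3.png",cv2.resize(im[120:320,200:400],(600,600))[...,::-1])
P=cloud("scene",d)
k=(P[...,2]>.2)&(P[...,2]<.33)&(P[...,0]>.55)&(P[...,0]<.66)&(abs(P[...,1]+.03)<.1)
q=P[k];c,v=cv2.PCACompute(q.astype(np.float64),None);print(len(q),c,v[2])
b=(P[...,2]>.03)&(P[...,2]<.1)&(P[...,0]>.52)&(P[...,0]<.6)&(abs(P[...,1]+.01)<.07)
q=P[b];c,v=cv2.PCACompute(q.astype(np.float64),None);print("face",len(q),c,v[2])
im,d=camera("top");P=cloud("top",d);k=(P[...,2]>.105)&(P[...,2]<.125)&(P[...,0]>.45)&(P[...,0]<.6)&(abs(P[...,1])<.12)
print(cv2.minAreaRect(P[k][:,:2].astype(np.float32)*1000))
E
```

```text
units dx,dy,dz,turn [0.1  0.02 3.75] 0.03 | pos [ 0.6026 -0.0336  0.3669] rot [-180.     0.    74.6] F [ 0.5  0.4 -3.3] w 0.0123 t 12.4
1850 [[ 0.60873624 -0.03496012  0.26735443]] [ 0.96660185 -0.256268   -0.00275183]
face 824 [[ 0.56444902 -0.00983549  0.06584475]] [ 9.61936351e-01 -2.73272167e-01 -8.82487247e-04]
((533.6184692382812, -2.9047393798828125), (203.9967041015625, 84.69650268554688), 89.33951568603516)
```

View pics/s3.png

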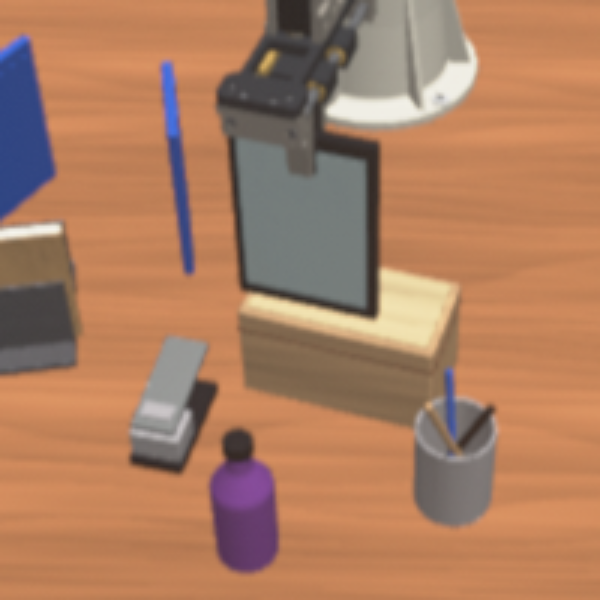

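The tablet hangs upright and square in front of the box, with its foot about 93 mm from the box origin. Descend.

step_arm(commands=[{"dx": 0.1, "dy": 0.02, "dz": 0.4, "turn": 0.12}, {"dx": 0.1, "dy": 0.02, "dz": 1.1, "turn": 0.12}, {"dx": 0.1, "dy": 0.02, "dz": 1.8, "turn": 0.12}, {"dx": 0.1, "dy": 0.02, "dz": 2.5, "turn": 0.12}, {"dx": 0.1, "dy": 0.02, "dz": 3.1, "turn": 0.12}])

```text
clock: 13.0
ee_pos: [0.6044, -0.0296, 0.2108]
ee_rot: [-180.0, 0.0, 73.5]
contact_force: [-0.1, -0.1, -2.4]
gripper_width: 0.0121
finger_force: 30.0
```

step_arm(commands=[{"dx": 0, "dy": 0, "dz": 0.2, "turn": 0}, {"dx": 0, "dy": 0, "dz": 0.35, "turn": 0}, {"dx": 0, "dy": 0, "dz": 0.45, "turn": 0}, {"dx": 0, "dy": 0, "dz": 0.5, "turn": 0}, {"dx": 0, "dy": 0, "dz": 0.5, "turn": 0}])

```text
clock: 13.5
ee_pos: [0.6057, -0.0286, 0.1881]
ee_rot: [179.9, -0.0, 73.6]
contact_force: [-0.8, -0.0, -3.5]
gripper_width: 0.0117
finger_force: 30.0
```

```bash
python3 go.py .605 -.029 .1795 74.1
```

```text
units dx,dy,dz,turn [-0.01 -0.01  0.17] -0.06 | pos [ 0.6057 -0.0286  0.1881] rot [179.9  -0.   73.6] F [-0.8 -0.  -3.5] w 0.0117 t 13.5
```

step_arm(commands=[{"dx": 0, "dy": 0, "dz": 0.05, "turn": 0}, {"dx": 0, "dy": 0, "dz": 0.1, "turn": 0}, {"dx": 0, "dy": 0, "dz": 0.1, "turn": 0}])

```text
clock: 13.8
ee_pos: [0.6051, -0.0285, 0.1822]
ee_rot: [-180.0, 0.0, 73.6]
contact_force: [0.2, -0.1, -2.8]
gripper_width: 0.0121
finger_force: 30.0
```

step_arm(commands=[{"dx": 0, "dy": 0, "dz": 0.03, "turn": 0}, {"dx": 0, "dy": 0, "dz": 0.03, "turn": 0}])

```text
clock: 14.0
ee_pos: [0.6051, -0.0285, 0.1807]
ee_rot: [-180.0, 0.0, 73.6]
contact_force: [-0.0, 0.4, -3.0]
gripper_width: 0.0122
finger_force: 30.0
```

step_arm(commands=[{"dx": 0, "dy": 0, "dz": 0.03, "turn": 0}, {"dx": 0, "dy": 0, "dz": 0.03, "turn": 0}])

```text
clock: 14.2
ee_pos: [0.6055, -0.0287, 0.1798]
ee_rot: [180.0, -0.0, 73.6]
contact_force: [-0.6, -1.0, 2.0]
gripper_width: 0.0117
finger_force: 30.0
```

step_arm(commands=[{"dx": 0, "dy": 0, "dz": 0, "turn": 0}, {"dx": 0, "dy": 0, "dz": 0, "turn": 0}, {"dx": 0, "dy": 0, "dz": 0, "turn": 0}], claw=0.7)

```text
clock: 14.5
ee_pos: [0.6053, -0.0285, 0.1794]
ee_rot: [180.0, -0.0, 73.6]
contact_force: [-0.6, 0.7, 0.2]
gripper_width: 0.0272
finger_force: 0.0
```

step_arm(commands=[{"dx": 0, "dy": -0.08, "dz": -0.03, "turn": 0}, {"dx": 0, "dy": -0.16, "dz": -0.06, "turn": 0}, {"dx": 0, "dy": -0.24, "dz": -0.08, "turn": 0}, {"dx": 0, "dy": -0.32, "dz": -0.08, "turn": 0}, {"dx": 0, "dy": -0.4, "dz": -0.08, "turn": 0}])

```text
clock: 15.0
ee_pos: [0.5856, -0.0228, 0.1834]
ee_rot: [180.0, -0.0, 73.6]
contact_force: [-0.3, 0.4, 0.1]
gripper_width: 0.0276
finger_force: 0.0
```

```bash
cat > look.py <<'E'
import sys
from h import *
im,d=camera("scene"); cv2.imwrite(f"pics/{sys.argv[1]}.png",cv2.resize(im[150:310,220:380],(600,600))[...,::-1])
P=cloud("scene",d);a=np.radians(-15.7);e=np.array([[np.cos(a),np.sin(a)],[-np.sin(a),np.cos(a)]])
B=(P[...,:2]-[.5136,-.0035])@e.T
k=(P[...,2]>.01)&(P[...,2]<.14)&(B[...,0]>.054)&(B[...,0]<.13)&(abs(B[...,1])<.075)
q=np.dstack([B,P[...,2:]])[k].astype(np.float64);c,v=cv2.PCACompute(q,None);n=v[2]*np.sign(v[2][0])
print(len(q),"c",c,"n",n,"tilt",np.degrees(np.arcsin(n[2])),"yaw",np.degrees(np.arctan2(n[1],n[0])),"front x at z0",c[0,0]+n[2]/n[0]*c[0,2],"y range",np.percentile(q[:,1],[1,99]),"rms",((q-c)@n).std())
E
python3 look.py s4; python3 go.py .605 -.029 .18
```

```text
1509 c [[0.09513828 0.00039022 0.07735041]] n [0.9968922  0.00694313 0.07847126] tilt 4.500699062302642 yaw 0.3990458677772392 front x at z0 0.10122699019312241 y range [-0.06268951  0.06013048] rms 0.003986614849372039
units dx,dy,dz,turn [-0.01  0.42  0.07] 0 | pos [ 0.585  -0.0226  0.1833] rot [-180.     0.    73.6] F [-0.   0.5 -0.4] w 0.0277 t 15.05
```

Tilting nicely: square, centred, 4.5° so far. Continue.

step_arm(commands=[{"dx": 0, "dy": -0.07, "dz": 0, "turn": 0}, {"dx": 0, "dy": -0.14, "dz": 0, "turn": 0}, {"dx": 0, "dy": -0.21, "dz": 0, "turn": 0}, {"dx": 0, "dy": -0.28, "dz": 0, "turn": 0}, {"dx": 0, "dy": -0.35, "dz": 0, "turn": 0}])

```text
clock: 15.55
ee_pos: [0.5689, -0.0179, 0.1833]
ee_rot: [-180.0, 0.0, 73.6]
contact_force: [-0.7, 0.4, 0.1]
gripper_width: 0.0281
finger_force: 0.1
```

```bash
python3 look.py s5
```

```text
1742 c [[8.35110942e-02 2.41812628e-05 7.66485250e-02]] n [ 0.97024834 -0.00446194  0.24207076] tilt 14.00879068526068 yaw -0.26348801540557987 front x at z0 0.10263441150772931 y range [-0.06292149  0.05983737] rms 0.002694396452187347
```

step_arm(commands=[{"dx": 0, "dy": -0.06, "dz": 0, "turn": 0}, {"dx": 0, "dy": -0.12, "dz": 0, "turn": 0}, {"dx": 0, "dy": -0.18, "dz": 0, "turn": 0}, {"dx": 0, "dy": -0.24, "dz": 0, "turn": 0}, {"dx": 0, "dy": -0.24, "dz": 0, "turn": 0}])

```text
clock: 16.1
ee_pos: [0.5572, -0.0145, 0.1833]
ee_rot: [-180.0, 0.0, 73.6]
contact_force: [0.1, -1.1, -0.4]
gripper_width: 0.0273
finger_force: 0.2
```

```bash
python3 look.py s6
```

```text
1853 c [[ 7.84646914e-02 -6.59914389e-06  7.65167662e-02]] n [ 0.9523791  -0.00475669  0.30487935] tilt 17.75090524922984 yaw -0.28616337175094797 front x at z0 0.10295953966560886 y range [-0.06270226  0.0601581 ] rms 0.002857275202058651
```

step_arm(commands=[{"dx": 0, "dy": -0.06, "dz": 0, "turn": 0}, {"dx": 0, "dy": -0.12, "dz": 0, "turn": 0}, {"dx": 0, "dy": -0.12, "dz": 0, "turn": 0}])

```text
clock: 16.45
ee_pos: [0.5516, -0.0128, 0.1833]
ee_rot: [-180.0, 0.0, 73.6]
contact_force: [-0.3, 1.7, -0.7]
gripper_width: 0.0277
finger_force: 0.0
```

step_arm(commands=[{"dx": 0, "dy": 0, "dz": 0, "turn": 0}, {"dx": 0, "dy": 0, "dz": 0, "turn": 0}, {"dx": 0, "dy": 0, "dz": 0, "turn": 0}, {"dx": 0, "dy": 0, "dz": 0, "turn": 0}], claw=0.5)

```text
clock: 16.85
ee_pos: [0.552, -0.0129, 0.1833]
ee_rot: [180.0, -0.0, 73.6]
contact_force: [-0.9, -0.4, 0.4]
gripper_width: 0.0457
finger_force: 0.0
```

```bash
python3 look.py s7
```

```text
1866 c [[ 0.07671212 -0.00021157  0.07512388]] n [0.94310299 0.00153227 0.33249724] tilt 19.42041778026969 yaw 0.09308915760538322 front x at z0 0.10319754972804662 y range [-0.06330889  0.05981465] rms 0.0027443814522042573
```

View pics/s7.png

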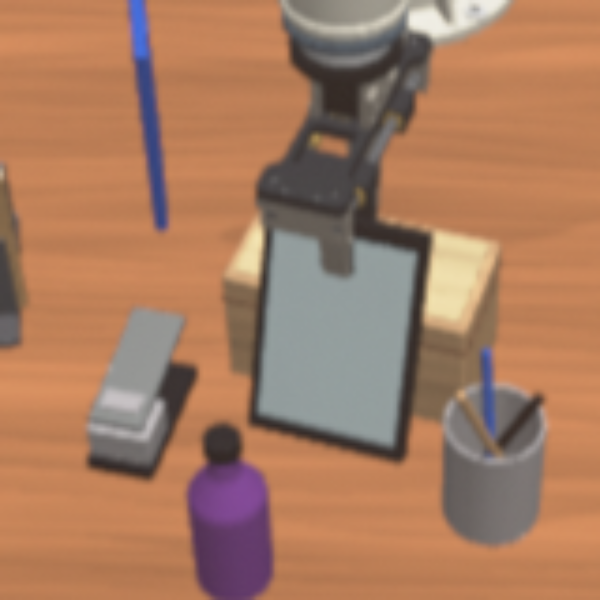

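The tablet rests on the box at 19.4°, square and free of the fingers (panel centre about (335,345)). Rise straight up.

step_arm(commands=[{"dx": 0, "dy": 0, "dz": -0.15, "turn": 0}, {"dx": 0, "dy": 0, "dz": -0.35, "turn": 0}, {"dx": 0, "dy": 0, "dz": -0.65, "turn": 0}, {"dx": 0, "dy": 0, "dz": -1.1, "turn": 0}, {"dx": 0, "dy": 0, "dz": -1.8, "turn": 0}])

```text
clock: 17.4
ee_pos: [0.551, -0.0129, 0.2737]
ee_rot: [-179.9, 0.0, 73.6]
contact_force: [-0.1, -0.1, 0.6]
gripper_width: 0.046
finger_force: 0.0
```

step_arm(commands=[{"dx": 0, "dy": 0, "dz": -0.5, "turn": 0}, {"dx": 0, "dy": 0, "dz": -1.0, "turn": 0}, {"dx": 0, "dy": 0, "dz": -1.0, "turn": 0}, {"dx": 0, "dy": 0, "dz": -1.0, "turn": 0}, {"dx": 0, "dy": 0, "dz": -1.0, "turn": 0}])

```text
clock: 17.9
ee_pos: [0.5514, -0.0129, 0.3226]
ee_rot: [-179.9, 0.0, 73.6]
contact_force: [-0.1, -0.2, -0.4]
gripper_width: 0.0459
finger_force: 0.0
```

```bash
python3 look.py s8
python3 - <<'E'
from h import *
im,d=camera("scene");P=cloud("scene",d);k=(P[...,2]>.142)&(P[...,2]<.165)&(P[...,1]>.2)&(P[...,1]<.45)&(P[...,0]>.42)&(P[...,0]<.56)
l=cv2.connectedComponentsWithStats(k.astype(np.uint8))
for i in range(1,l[0]): print(l[2][i,4],P[l[1]==i].mean(0))
cv2.imwrite("pics/s9.png",im[...,::-1])
E
```

```text
1861 c [[0.07667897 0.00026666 0.07478795]] n [0.94422152 0.00262222 0.32930054] tilt 19.226326458589583 yaw 0.1591170109730652 front x at z0 0.10276152870692046 y range [-0.06290767  0.06010523] rms 0.003224266619015309
76 [0.47226031 0.28524369 0.15334342]
82 [0.50564182 0.37438611 0.1529975 ]
```

View pics/s9.png

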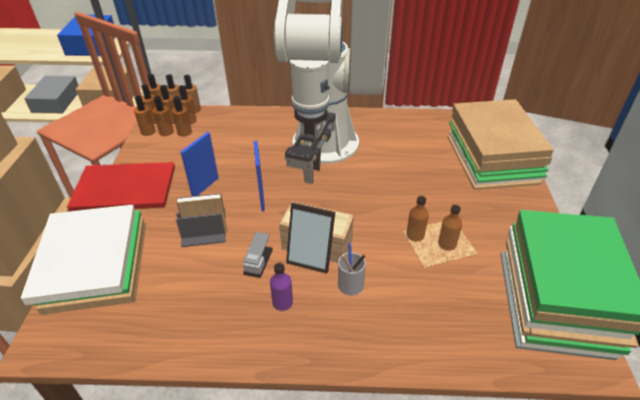

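The final view shows the tablet leaning on the box at (311,238), the bottle upright on the mat at (418,220) beside the spare at (451,230), and everything else in place. Hand in.

```bash
python3 -c "
from plant import bot
print(bot.sign_off())"
```

```text
the job is handed in; nothing more can be done
None
```

I handed the job in, but no verdict came back. By my last measurements, the bottle stands upright on the cork mat beside the spare, and the tablet leans screen out against the box's far face at about 19°, square and centred, with the gripper clear of everything.

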